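# Open the routing jig for loading and hold it

## Task

Get the routing jig ready for loading a blank: first push the green stop carriage along its track towards the sprung jaw until it snaps over its detent and is fully home. Then take the black paddle on the sprung wooden jaw, pull the jaw back away from the carriage until its yellow pointer stands over the red mark, and finish while still holding it steady there with the gripper, because the spring closes it as soon as it is let go. Leave the other things on the bench and on the jig where they are.

Things in the scene. Friction and masses are not known exactly. Their poses are not given: they have to be found in the camera images.
- jig: the fixed jig: a brown wooden board 240 (its x) by 450 (its y) by 18 mm thick with a 26 mm wide aluminium track along the middle of its y, top of the track 28 mm above the bench; origin at the centre of the board's underside, z up. The carriage stands in the +y half, the jaw in the -y half; both slide along the jig's y only. End blocks at both ends of the track rise to 40 mm above the bench
- carriage (a joint): how far the stop carriage has been pushed along the jig's -y, in m: 0 at the outer (+y) end, 0.100 fully home against its stop. It starts somewhere between 0 and 0.05. It slides with about 1.5 N of friction; at about 0.086 to 0.093 a sprung ball must be forced over a ridge on the track (about 10 N of push), then it snaps in and stays at 0.098 to 0.100 when let go
- carriage_knob (a point): middle of the carriage's black round knob, 81 mm above the bench: an upright cylinder 28 mm in diameter, its top 18 mm above this point and its lower edge 20 mm below it, 6 mm above the green block. The block is 64 mm (jig x) by 44 mm (jig y), 22 mm high, its top 26 mm below this point and its underside 48 mm below; a 4 mm rubber pad on its -y face
- jaw: the sprung jaw, a pale wooden block 64 mm (jig x) by 36 mm (jig y) and 22 mm high on the track; origin at the centre of its underside, axes as the jig's. At rest its origin is 30 mm from the jig's middle on the -y side; it can be pulled up to 95 mm along the jig's -y. A spring pulls it back towards +y with 5 N at rest and 1 N more for each 10 mm of pull
- jaw_grip (a point): middle of the black paddle grip, 81 mm above the bench and above the jaw's centre: an upright plate 60 mm wide (jig x), 14 mm thick (jig y), rising 20 mm above this point; the wooden block's top is 26 mm below it. Moves with the jaw
- jaw_pointer (a point): end part of the yellow pointer arm (8 mm wide along the jig's y, 4 mm thick) that sticks out of the jaw on the jig's +x side, low over the white scale strip; this point is on the pointer's centre line, 58 mm from the track's middle, level along the jig's y with the jaw's origin
- mark_line (a point): centre of the red mark, a fixed red bar across the white scale strip, 12 mm wide along the jig's y and 34 mm long along its x, 24 mm above the bench at its top; axes as the jig's. It stands 45 to 75 mm from the pointer's rest place, on the -y side; the pointer passes just over it without touching
- gauge: bystander: brass gauge block 26 by 45 by 22 mm lying on the jig's board at its +x, +y corner; origin at the centre of its underside
- pencil: bystander: flat red carpenter's pencil 150 mm long, 13 by 8 mm, lying along the jig's board near its -x edge; origin at the centre of its underside
- blank: bystander: pine blank 70 by 90 by 18 mm on the bench to the right; origin at the centre of its underside
- router: bystander: green trim router standing on its 90 mm square base, 193 mm high, to the right of the jig; origin at the centre of its underside
- template: bystander: black template plate 160 by 120 by 6 mm with a rectangular window, on the bench to the left; origin at the centre of its underside
- glue: bystander: white glue bottle 56 mm in diameter, 160 mm high, on the bench to the left; origin at the centre of its underside

How it is judged:
On the way, in this order (a step that is already met when the one before it is completed fails the run):
1. the stop carriage is snapped in fully home while the jaw is still closed (value of joint carriage above 0.0965 m and y of jaw_pointer in the frame of jig above -0.04 m), for 0.2 s.
2. the jaw is pulled out and held with its pointer over the red mark (y of jaw_pointer in the frame of mark_line between -0.006 and 0.006 m and contact force between the fingers and jaw above 4 N), for 0.3 s.
At the end, for the whole second after the job is handed in: The carriage is home in its detent (joint above 0.0965 of 0.100), and the gripper's fingers hold the jaw (contact force above 4 N), still, with the pointer's centre line within 6 mm of the red mark's centre line (all of step 2 and value of joint carriage above 0.0965 m and linear speed of jaw below 0.01 m/s); the arm keeps its last pose, push and grip.
It fails at once if one of the other things is moved by more than 30 mm (distance of any of gauge, pencil, blank, router, template, glue from where it was at the start of the episode above 0.03 m).
It also fails if it takes over 40 s, if anything falls off the work surface, if the arm or the gripper's body presses on something with over 40 N, if the wrist force passes 120 N, or if a joint passes its speed limit or range.

## Robot

A 6-joint arm with a two-finger parallel gripper is mounted at the origin on the work surface. World frame = base frame: x ahead of the robot, y to its left, z up, the work surface at z = 0. Lengths are in m, angles in rad, forces in N, time in s.
With the tool pointing down it reaches from about 0.275 to 0.725 m from the base axis. Payload 15.9 kg.
Tool frame: the origin (TCP) lies midway between the tips of the shut fingers; the grasp point (between the pads) lies 19 mm behind it; z points along the fingers, y is the line along which they close (so a half turn about z gives the same grasp; the last joint's range is limited). The gripper opens to 85 mm and grips with 20 to 120 N. Pads are 22 mm wide; open, the fingers measure 114 mm over their backs; the gripper's body (76 mm by 85 mm) begins 54 mm behind the grasp point. The pads swing forward as they close: fully open they stand 13 mm farther back than shut.
Start: joints at [-1.276, 0.213, -0.034, 1.323, 0, 1.571], TCP at [0.145, -0.478, 0.196] pointing down, gripper open.
Joint ranges: [-2.98, 2.98], [-0.74, 1.72], [-1.14, 1.35], [-2.1, 2.04], [-1.57, 1.44], [-3.14, 3.14]. Speed limits (rad/s): [1.89, 1.89, 2.39, 2.57, 3.14, 3.14].

## Interface

Orientations are given as a unit quaternion [w, x, y, z].
In Python, from plant import get_state, get_image, camera_model, sign_off gives the robot as it stands.
- The arm moves only by the tool send_rows, never from a script. Its argument "targets" is a list of rows, each a list of 3 entries, a list of its own where there are three numbers: the turn, a rotation vector about the tool's x, y, z in degrees, then the shift along the tool's x, y, z in mm, then the opening, from 0 (shut) to 1 (fully open). A call has 1 to 20 rows; each row is the pose to reach, as a shift and turn from the pose commanded when the call began, along the tool's axes at that moment; what a row does not reach only later rows make up. A row lasts 1/8 s, in which the tool goes at most 62.5 mm and 10.7 degrees, less where a joint would pass 70% of its speed; a pose out of reach is approached as far as the arm can. A call with a gripper value outside its range is refused whole. The fingers move at their own pace and stop on an object; "grip_force" is the grip in N (left out, the last holds). Time passes only in rows, so rows that repeat a pose let the fingers close. It gives the time, the measured TCP pose, the force, the opening and the grip force at its end, in the units of the state.
- get_state(): the state, without advancing time (a new reading comes with each control period).
- get_image(name): name is "scene" or "top" or "wrist"; returns (picture, depth): 384x512x3 uint8, red, green, blue; 384x512 float32, m along the optical axis (not along the pixel's ray), 0 where there is no reading.
- camera_model(name): a dict with "K" (3x3 intrinsics, pixels), "R" (3x3) and "t" (3): a world point X has camera coordinates R X + t; the wrist camera has in their place "mount" (4x4, takes a point from camera to tool coordinates, whose origin is the TCP and whose axes are the flange's). Camera axes: x right, y down, z forward; pixel columns grow to the right and rows downward; lengths in m; the calibration is good to about 2 mm. A picture is of the moment at which its call begins: read the wrist's pose just before it. camera_model takes no time and is no camera call.
- sign_off(): hands the job in; it is judged then, once.
The state is a dict: "time_s": time; "qpos": joint angles; "joint_velocities": joint speeds; "tau": joint torques, N m; "position": TCP position; "orientation": TCP orientation; "contact_force": force on the tool from outside, world axes, zero at the start; "ft_torque": the same for the moment, N m; "opening": opening from 0.0 (shut) to 1.0 (fully open); "gripper_force": force on a finger pad.
Only numpy, scipy, OpenCV 4.12 (cv2) and the standard library are available. Lean on these libraries where they do the work, as an engineer would, in place of code of your own. Each camera call takes 0.05 s, during which the arm holds its last target. There are 200 camera calls.

## Working session

There is one attempt and no reset: what is moved stays moved. The work goes in short steps, Python scripts to look and compute and a tool call to move; the robot and the scene stay as the last step left them, time stands still between calls to the robot, and variables do not carry over. Pictures are saved under pics/ and viewed, at most 10 in all, crops included, and the job is handed in when it is done.

Besides the shell and the picture viewer there is one more tool, called after "Call:" by a JSON object that holds its "name" and its "arguments", one argument or row to a line. send_rows: Moves the arm, as the interface text tells. Its arguments: {"type":"object","properties":{"targets":{"type":"array","items":{"type":"array"}},"grip_force":{"type":"number"}},"required":["targets"]}

```bash
mkdir -p pics && ls
python3 - <<'E'
from plant import *
import cv2,numpy as np
s=get_state();print(s['time_s'],s['position'],s['orientation'],s['opening'])
for n in("top","scene"):
    p,d=get_image(n);cv2.imwrite(f"pics/{n}0.png",p[:,:,::-1]);np.savez(f"pics/{n}0.npz",p=p,d=d)
    m=camera_model(n);print(n,m)
E
```

```text
pics
0.0 [ 0.14518    -0.4780514   0.19553065] [-5.51455418e-04  9.89154442e-01  1.46878120e-01 -6.49862143e-05] 0.9999722327320821
top {'K': array([[407.50516545,   0.        , 257.16868358],
       [  0.        , 407.50516545, 188.52037484],
       [  0.        ,   0.        ,   1.        ]]), 'R': array([[-0.01052295, -0.99990656, -0.00872589],
       [-0.99369408,  0.01143096, -0.11154105],
       [ 0.11163037,  0.00749712, -0.99372152]]), 't': array([8.93963859e-05, 5.25068292e-01, 1.14165551e+00])}
scene {'K': array([[457.03056191,   0.        , 247.02962282],
       [  0.        , 457.03056191, 187.76945819],
       [  0.        ,   0.        ,   1.        ]]), 'R': array([[-0.55061595,  0.83472416, -0.00759286],
       [ 0.46779544,  0.30101679, -0.83099718],
       [-0.69136785, -0.46111221, -0.55622481]]), 't': array([ 0.31761746, -0.18009978,  1.72682825])}
```

View pics/top0.png

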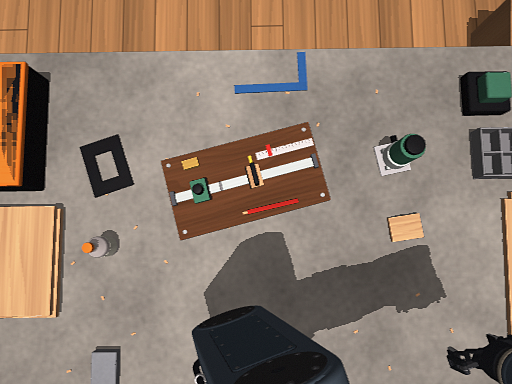

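View pics/scene0.png

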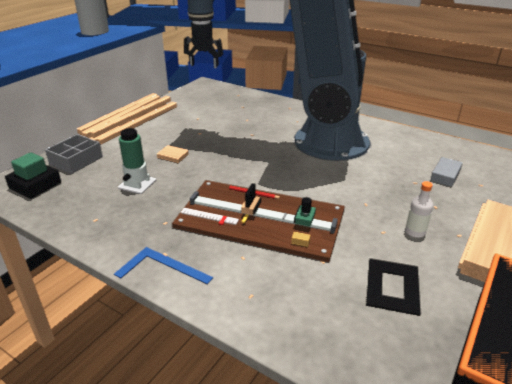

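The top view shows the board with corners at about (162,160), (307,123), (330,199) and (181,239). The carriage knob is at about (198,188), the jaw paddle at (254,174), the yellow pointer at (250,158) and the red mark at (269,150). The jig's +y points to the left in the image, which is roughly world +y, and its +x points up. The gauge and pencil are well away from the knob path.

```bash
cat > h.py <<'E'
import numpy as np,cv2
from scipy.spatial.transform import Rotation as Rn
from plant import *
def plane(m,uv,z):
    uv=np.atleast_2d(uv).astype(float)
    r=np.c_[uv,np.ones(len(uv))]@np.linalg.inv(m["K"]).T@m["R"]
    c=-m["R"].T@m["t"]
    return c+r*((z-c[2])/r[:,2])[:,None]
def wristm():
    s=get_state();q=s['orientation'];R=Rn.from_quat([q[1],q[2],q[3],q[0]]).as_matrix()
    m=camera_model("wrist");M=m["mount"];Rc=R@M[:3,:3];tc=R@M[:3,3]+s['position']
    return s,R,{"K":m["K"],"R":Rc.T,"t":-Rc.T@tc}
def hsv(p):return cv2.cvtColor(p,cv2.COLOR_RGB2HSV)
E
python3 - <<'E'
from h import *
m=camera_model("top");f=np.load("pics/top0.npz");p=f['p'];d=f['d'];H=hsv(p).astype(int);h,s,v=H[...,0],H[...,1],H[...,2]
def cen(mask,box,z,n):
    u0,v0,u1,v1=box;k=np.zeros_like(mask);k[v0:v1,u0:u1]=mask[v0:v1,u0:u1]
    y,x=np.nonzero(k);c=(x.mean(),y.mean());P=plane(m,c,z)[0];print(n,len(x),np.round(c,1),np.round(P,4));return P
# board: fit rect to depth-lean brown mask
br=((h<14)&(s>90)&(v<150)).astype(np.uint8);br[:110]=0;br[245:]=0;br[:,:150]=0;br[:,340:]=0
br=cv2.morphologyEx(br,cv2.MORPH_OPEN,np.ones((3,3)))
y,x=np.nonzero(br);P=plane(m,np.c_[x,y],.018)[:,:2]
r=cv2.minAreaRect((P*1000).astype(np.float32));print("board",r,"corners",np.round(cv2.boxPoints(r)))
red=((h<6)|(h>174))&(s>150)&(v>120)
cen(red,(260,140,280,160),.024,"mark");
cen((h>22)&(h<34)&(s>150)&(v>120),(243,150,258,166),.03,"pointer")
cen((v<50),(185,175,212,200),.099,"knobtop")
cen((v<50),(242,160,265,192),.101,"paddletop")
cen((h>60)&(h<90)&(s>80),(185,172,215,207),.055,"green")
for u,w in((198,188),(254,172),(254,176),(200,195)):print(u,w,d[w,u])
P=plane(m,[[198,188]],.09)[0];print("pred depth",(m["R"]@P+m["t"])[2])
big=cv2.resize(p[110:250,150:340],None,fx=4,fy=4,interpolation=cv2.INTER_CUBIC);cv2.imwrite("pics/crop0.png",big[:,:,::-1])
E
```

```text
board ((552.2682495117188, 30.368133544921875), (239.36329650878906, 449.0347900390625), 14.460489273071289) corners [[ 380.  218.]
 [ 492. -217.]
 [ 724. -157.]
 [ 612.  278.]]
mark 46 [268.4 149. ] [ 0.6412 -0.0397  0.024 ]
pointer 17 [249.6 158.6] [0.6125 0.0152 0.03  ]
knobtop 128 [201.  188.3] [0.5196 0.1456 0.099 ]
paddletop 117 [252.9 174.3] [0.5559 0.0049 0.101 ]
green 259 [200.  190.7] [0.5177 0.1548 0.055 ]
198 188 1.1001649
254 172 1.1030226
254 176 1.1021664
200 195 1.145574
pred depth 1.1116009665116207
```

View pics/crop0.png

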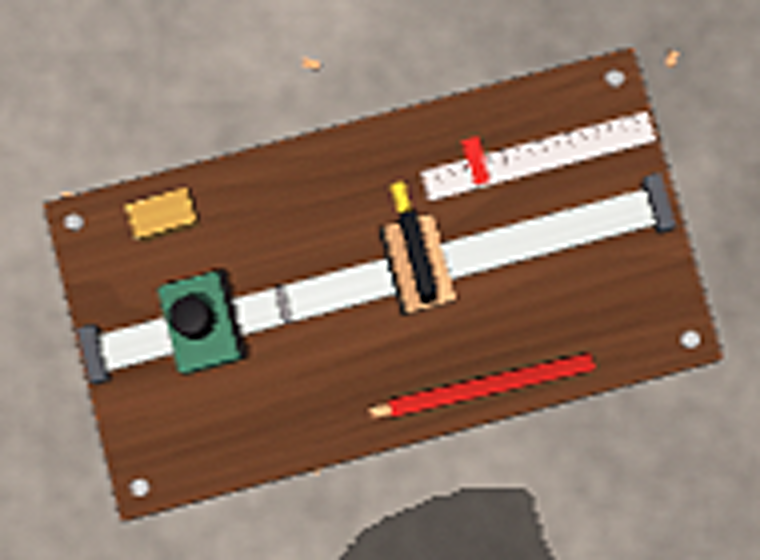

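Board yaw is 14.5° and the size comes out at 239 × 449 mm, as stated. In the jig frame the knob is at y≈0.128, the pointer at y≈-0.030 (the expected rest place) and the mark at y≈-0.090. All of these fit the given data. Next I work out the approach shift.

```bash
cat >> h.py <<'E'
C=np.array([.5523,.0304,0]);A=np.radians(14.46)
J=np.array([[np.cos(A),-np.sin(A),0],[np.sin(A),np.cos(A),0],[0,0,1]])
def jig(P):return (np.atleast_2d(P)-C)@J
def shift(target):
    s=get_state();q=s['orientation'];R=Rn.from_quat([q[1],q[2],q[3],q[0]]).as_matrix()
    W=np.c_[J[:,0],-J[:,1],-J[:,2]]
    print("t",s['time_s'],"pos jig",np.round(jig(s['position'])*1000,1),"turn deg",np.round(np.degrees(Rn.from_matrix(R.T@W).as_rotvec()),2),"shift mm",np.round(1000*R.T@(np.array(target)-s['position']),1),"F jig",np.round(s['contact_force']@J,1),"open",s['opening'],s['gripper_force'])
E
python3 - <<'E'
from h import *
K=plane(camera_model("top"),(198,189),.099)[0];print(K,jig(K))
shift([K[0],K[1],.17])
E
```

```text
[0.51775178 0.15383214 0.099     ] [[-0.00263231  0.12814891  0.099     ]]
t 0.1 pos jig [[-521.2 -390.8  195.6]] turn deg [-0.06 -0.    2.43] shift mm [ 540.1 -496.4   26.1] F jig [-0.3  0.6  0.5] open 1.0019356290393304 0.0
```

Call:
{"name": "send_rows", "arguments": {
  "targets": [
    [[0, 0, 2.4], [540, -496, 0], 1],
    [[0, 0, 2.4], [540, -496, 0], 1],
    [[0, 0, 2.4], [540, -496, 0], 1],
    [[0, 0, 2.4], [540, -496, 0], 1],
    [[0, 0, 2.4], [540, -496, 0], 1],
    [[0, 0, 2.4], [540, -496, 0], 1],
    [[0, 0, 2.4], [540, -496, 0], 1],
    [[0, 0, 2.4], [540, -496, 0], 1],
    [[0, 0, 2.4], [540, -496, 0], 1],
    [[0, 0, 2.4], [540, -496, 0], 1],
    [[0, 0, 2.4], [540, -496, 0], 1],
    [[0, 0, 2.4], [540, -496, 0], 1],
    [[0, 0, 2.4], [540, -496, 0], 1],
    [[0, 0, 2.4], [540, -496, 0], 1],
    [[0, 0, 2.4], [540, -496, 0], 1],
    [[0, 0, 2.4], [540, -496, 0], 1],
    [[0, 0, 2.4], [540, -496, 26], 1],
    [[0, 0, 2.4], [540, -496, 26], 1],
    [[0, 0, 2.4], [540, -496, 26], 1],
    [[0, 0, 2.4], [540, -496, 26], 1]
  ]
}}

```text
time_s: 2.6
position: [0.5206, 0.1445, 0.1709]
orientation: [-0.004, 0.991, 0.133, 0.0]
contact_force: [-0.6, 0.3, 0.4]
opening: 0.997
gripper_force: 0.0
```

Run:
```python
from h import *
shift([.5178,.1538,.17])
s,R,m=wristm();p,d=get_image("wrist");np.savez("pics/w1.npz",p=p,d=d,K=m["K"],R=m["R"],t=m["t"])
cv2.imwrite("pics/w1.png",p[:,:,::-1])
```

```text
t 2.6 pos jig [[ -2.2 118.4 170.9]] turn deg [-0.44 -0.06  0.83] shift mm [-0.3 -9.7  1. ] F jig [-0.5  0.5  0.4] open 0.996569590888441 0.0
```

View pics/w1.png

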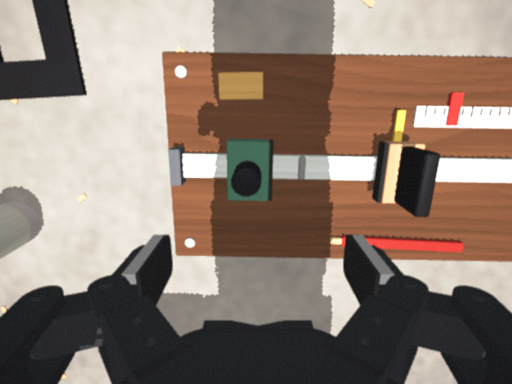

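The wrist view shows the knob top at about (246,180), the pointer at (400,125), the mark bar at (456,108) and the paddle top at around (418,180). I refine all four positions with the wrist calibration.

Run:
```python
from h import *
m=np.load("pics/w1.npz");p=m['p'];H=hsv(p).astype(int);h,s,v=H[...,0],H[...,1],H[...,2]
def cen(mask,box,z,n):
    u0,v0,u1,v1=box;k=np.zeros_like(mask);k[v0:v1,u0:u1]=mask[v0:v1,u0:u1]
    y,x=np.nonzero(k);c=((x.min()+x.max())/2,(y.min()+y.max())/2);print(n,len(x),(x.min(),x.max(),y.min(),y.max()),np.round(c,1),np.round(plane(m,c,z)[0],4),np.round(jig(plane(m,c,z))[0],4), "mean",np.round(jig(plane(m,(x.mean(),y.mean()),z))[0],4))
cen(((h<6)|(h>174))&(s>150)&(v>90),(440,80,475,135),.024,"mark")
cen((h>22)&(h<34)&(s>150)&(v>90),(390,100,412,142),.03,"pointer")
cen((v<22),(225,155,268,200),.099,"knob")
cen((h>60)&(h<95)&(s>60),(220,130,280,210),.055,"green")
q=[(164,53),(175,257)];print(jig(plane(m,q,.018)))
for u,w in((246,185),(262,150)):
    z=m['d'][w,u];X=m['R'].T@(z*np.linalg.inv(m['K'])@[u,w,1]-m['t']);print(X,jig(X))
```

```text
mark 390 (np.int64(447), np.int64(463), np.int64(92), np.int64(124)) [455. 108.] [ 0.6403 -0.0412  0.024 ] [ 0.0674 -0.0914  0.024 ] mean [ 0.0692 -0.0902  0.024 ]
pointer 39 (np.int64(394), np.int64(405), np.int64(110), np.int64(138)) [399.5 124. ] [0.6087 0.0123 0.03  ] [ 0.0501 -0.0316  0.03  ] mean [ 0.0503 -0.0303  0.03  ]
knob 7 (np.int64(237), np.int64(258), np.int64(164), np.int64(172)) [247.5 168. ] [0.5339 0.1583 0.099 ] [0.0142 0.1284 0.099 ] mean [0.0136 0.1259 0.099 ]
green 1717 (np.int64(227), np.int64(269), np.int64(140), np.int64(200)) [248. 170.] [0.5225 0.1566 0.055 ] [0.0027 0.1296 0.055 ] mean [0.0079 0.1286 0.055 ]
[[ 0.11868167  0.21979293  0.018     ]
 [-0.12022483  0.22356459  0.018     ]]
[0.5183478  0.15563571 0.09804852] [[-0.0016048   0.12974652  0.09804852]]
[0.5462082  0.14811723 0.05391597] [[0.02349564 0.11550935 0.05391597]]
```

Run:
```python
from h import *
shift(C+J@[0,.129,.066])
```

```text
t 2.65 pos jig [[ -2.2 118.5 170.8]] turn deg [-0.44 -0.06  0.83] shift mm [  2.2  -9.7 104.9] F jig [ 0.9 -0.3 -1. ] open 1.0020561651936644 0.0
```

Call:
{"name": "send_rows", "arguments": {
  "targets": [
    [[-0.4, 0, 0.8], [2, -10, 0], 1],
    [[-0.4, 0, 0.8], [2, -10, 40], 1],
    [[-0.4, 0, 0.8], [2, -10, 80], 1],
    [[-0.4, 0, 0.8], [2, -10, 105], 1],
    [[-0.4, 0, 0.8], [2, -10, 105], 1],
    [[-0.4, 0, 0.8], [2, -10, 105], 1]
  ]
}}

```text
time_s: 3.4
position: [0.5226, 0.1463, 0.0664]
orientation: [-0.005, 0.991, 0.134, 0.0]
contact_force: [0.3, -0.3, 0.4]
opening: 0.999
gripper_force: 0.0
```

Run:
```python
from h import *
shift(C+J@[0,.129,.066])
```

```text
t 3.4 pos jig [[  0.2 119.7  66.4]] turn deg [-0.52 -0.07  0.9 ] shift mm [-0.  -9.3  0.4] F jig [ 0.2 -0.3  0.4] open 0.998910452778323 0.0
```

Call:
{"name": "send_rows", "arguments": {
  "targets": [
    [[0, 0, 0], [0, -9, 0], 1],
    [[0, 0, 0], [0, -9, 0], 1],
    [[0, 0, 0], [0, -9, 0], 1]
  ]
}}

```text
time_s: 3.78
position: [0.5208, 0.1509, 0.0655]
orientation: [-0.006, 0.991, 0.137, -0.001]
contact_force: [-1.0, 0.8, -1.1]
opening: 0.998
gripper_force: 0.0
```

Run:
```python
from h import *
shift(C+J@[0,.129,.066]);s=get_state();print(s['qpos'],s['joint_velocities'],s['tau'])
```

```text
t 3.775 pos jig [[ -0.4 124.6  65.5]] turn deg [-0.72 -0.01  1.29] shift mm [ 0.5 -4.4 -0.4] F jig [-0.7  1.1 -1.1] open 0.9980667159089824 0.0
[ 0.27388613  0.35693047 -0.17646781  1.03700797  0.01263721  3.14056095] [-0.0032671   0.00052158 -0.00306339 -0.00272445  0.00170169  0.00069826] [ 1.54924504e-01 -7.86726952e+01  4.58119762e+01  1.34588603e-02
  7.75771402e-02 -5.24060181e-05]
```

Joint 6 sits at its +π limit, and moving toward -y relieves it. The knob is within 5 mm of centre, so I can close here. The carriage slides freely enough to centre itself.

Call:
{"name": "send_rows", "arguments": {
  "targets": [
    [[0, 0, 0], [0, 0, 0], 0.6],
    [[0, 0, 0], [0, 0, 0], 0.4],
    [[0, 0, 0], [0, 0, 0], 0],
    [[0, 0, 0], [0, 0, 0], 0],
    [[0, 0, 0], [0, 0, 0], 0],
    [[0, 0, 0], [0, 0, 0], 0]
  ],
  "grip_force": 40
}}

```text
time_s: 4.53
position: [0.5205, 0.1508, 0.0652]
orientation: [-0.006, 0.991, 0.137, -0.001]
contact_force: [0.0, -0.1, -0.0]
opening: 0.0
gripper_force: 0.0
```

Run:
```python
from h import *
shift(C+J@[0,.129,.066])
```

```text
t 4.525 pos jig [[ -0.7 124.5  65.2]] turn deg [-0.72  0.02  1.28] shift mm [ 0.8 -4.5 -0.8] F jig [ 0.  -0.1 -0. ] open 0.0003719284666630798 0.0
```

The fingers shut fully without touching the knob, so I look again.

Run:
```python
from h import *
p,d=get_image("scene");a=cv2.resize(p[130:270,160:360],None,fx=2,fy=2,interpolation=cv2.INTER_CUBIC)
s,R,m=wristm();w,dw=get_image("wrist");np.savez("pics/w2.npz",p=w,d=dw,K=m["K"],R=m["R"],t=m["t"])
a=cv2.copyMakeBorder(a,0,384-280,0,0,cv2.BORDER_CONSTANT);o=np.hstack([a,w])[:,:912]
cv2.imwrite("pics/c2.png",cv2.resize(o,(790,int(790*384/912)))[:,:,::-1])
```

```text
(no output)
```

View pics/c2.png

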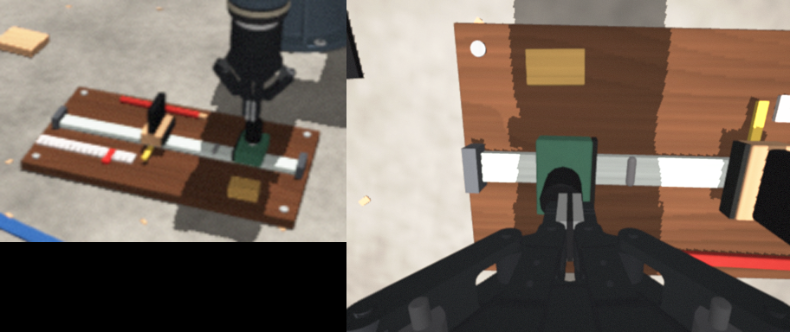

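The scene crop shows the fingers at the knob, and the wrist view shows the shut tips just on the -x (robot) side of the knob or over it. I check with depth.

```bash
python3 - <<'E'
from h import *
m=np.load("pics/w2.npz");d=m['d'];K=m['K']
s=get_state()
X=m['R']@s['position']+m['t'];u=K@X;print("tcp px",u[:2]/u[2],X, "mount",np.round(camera_model("wrist")["mount"],4).tolist())
for v in range(170,260,8):
    u0=np.arange(216,288,8);z=d[v,u0];P=np.array([m['R'].T@(zz*np.linalg.inv(K)@[uu,v,1]-m['t']) for zz,uu in zip(z,u0)])
    print(v,[tuple(np.round(q*1000).astype(int)) for q in jig(P)])
E
python3 - <<'E'
from h import *
m=camera_model("scene");p,d=get_image("scene")
for P in (get_state()['position'],C+J@[0,.129,.099]):
    X=m['R']@P+m['t'];u=m['K']@X;print(u[:2]/u[2])
cv2.imwrite("pics/s3.png",cv2.resize(p[160:230,270:350],None,fx=8,fy=8,interpolation=cv2.INTER_CUBIC)[:,:,::-1])
E
```

```text
tcp px [258.26622711 215.59779679] [0.00053043 0.0182877  0.18947531] mount [[-0.0007, -0.9616, -0.2744, 0.0696], [1.0, -0.0008, 0.0004, -0.0006], [-0.0006, -0.2744, 0.9616, -0.1772], [0.0, 0.0, 0.0, 1.0]]
170 [(np.int64(18), np.int64(159), np.int64(17)), (np.int64(27), np.int64(148), np.int64(55)), (np.int64(27), np.int64(143), np.int64(54)), (np.int64(27), np.int64(137), np.int64(53)), (np.int64(27), np.int64(132), np.int64(55)), (np.int64(28), np.int64(127), np.int64(55)), (np.int64(28), np.int64(121), np.int64(55)), (np.int64(27), np.int64(116), np.int64(54)), (np.int64(28), np.int64(111), np.int64(54))]
178 [(np.int64(14), np.int64(158), np.int64(25)), (np.int64(21), np.int64(148), np.int64(53)), (np.int64(22), np.int64(143), np.int64(55)), (np.int64(21), np.int64(137), np.int64(53)), (np.int64(22), np.int64(132), np.int64(55)), (np.int64(22), np.int64(127), np.int64(54)), (np.int64(22), np.int64(121), np.int64(55)), (np.int64(22), np.int64(116), np.int64(55)), (np.int64(22), np.int64(110), np.int64(53))]
186 [(np.int64(8), np.int64(158), np.int64(26)), (np.int64(16), np.int64(1
[... 3400 characters left out ...]
p.int64(11), np.int64(128), np.int64(133)), (np.int64(10), np.int64(125), np.int64(132)), (np.int64(10), np.int64(122), np.int64(132)), (np.int64(10), np.int64(118), np.int64(132)), (np.int64(7), np.int64(114), np.int64(125))]
258 [(np.int64(-60), np.int64(160), np.int64(17)), (np.int64(-60), np.int64(153), np.int64(17)), (np.int64(13), np.int64(134), np.int64(144)), (np.int64(12), np.int64(131), np.int64(143)), (np.int64(11), np.int64(128), np.int64(141)), (np.int64(10), np.int64(125), np.int64(138)), (np.int64(9), np.int64(122), np.int64(137)), (np.int64(12), np.int64(119), np.int64(141)), (np.int64(13), np.int64(116), np.int64(143))]
[303.69838031 207.5696586 ]
[306.02599214 197.96624752]
```

View pics/s3.png

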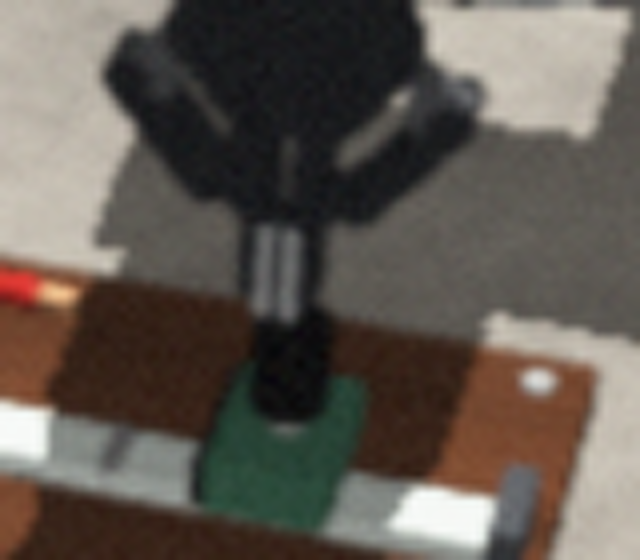

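The depth shows the fingers visible only above z≈100 mm, so the tips may be resting over the knob instead of straddling it. I check where the real finger tips lie in the tool frame, using both wrist pictures.

Run:
```python
from h import *
M=camera_model("wrist")["mount"]
for n in("w1","w2"):
    m=np.load(f"pics/{n}.npz");d=m['d'];K=m['K']
    v,u=np.mgrid[0:384,0:512];P=np.stack([u,v,np.ones_like(u)],-1)@np.linalg.inv(K).T*d[...,None]
    T=P@M[:3,:3].T+M[:3,3]
    ok=(d>0)&(d<.35)&(T[...,2]<.03)&(abs(T[...,0])<.04)&(abs(T[...,1])<.07)
    t=T[ok];print(n,ok.sum(),"max z",np.sort(t[:,2])[-1:])
    for lo in np.arange(-.09,.03,.01):
        k=t[(t[:,2]>lo)&(t[:,2]<=lo+.01)]
        if len(k):print(round(lo,3),len(k),"x",np.round([k[:,0].min(),k[:,0].max()],3),"y",np.round([k[:,1].min(),np.median(k[k[:,1]<0][:,1]) if (k[:,1]<0).any() else 9,k[:,1].max()],3))
```

```text
w1 42751 max z [-0.04683239]
-0.09 1167 x [-0.002  0.013] y [-0.063 -0.045  0.062]
-0.08 1499 x [-0.011  0.012] y [-0.057 -0.044  0.056]
-0.07 1327 x [-0.012  0.012] y [-0.057 -0.043  0.056]
-0.06 909 x [-0.011  0.012] y [-0.056 -0.043  0.056]
-0.05 102 x [-0.012  0.009] y [-0.044 -0.043  0.043]
w2 51593 max z [0.02993264]
-0.09 3597 x [-0.012  0.014] y [-0.039 -0.02   0.037]
-0.08 1056 x [-0.011  0.014] y [-0.031 -0.003  0.029]
-0.07 511 x [0.006 0.012] y [-0.014 -0.005  0.013]
-0.06 551 x [0.006 0.012] y [-0.014 -0.007  0.013]
-0.05 406 x [0.006 0.012] y [-0.014 -0.006  0.013]
-0.04 747 x [-0.006  0.016] y [-0.02  -0.011  0.007]
-0.03 269 x [0.003 0.016] y [-0.02  -0.009  0.008]
-0.02 229 x [0.004 0.016] y [-0.019 -0.008  0.008]
-0.01 184 x [0.003 0.016] y [-0.019 -0.008  0.008]
-0.0 214 x [-0.027  0.033] y [-0.026 -0.01   0.016]
0.01 3347 x [-0.029  0.034] y [-0.028 -0.018  0.021]
0.02 165 x [0.032 0.034] y [-0.025 -0.011  0.021]
```

The real finger tips lie 34 mm behind the reported TCP: open at tool z -47 mm, shut at about -34 mm. That puts the shut tips at z≈99 mm, just above the knob, which explains the miss. Camera and depth agree with the reported pose, so I simply command the TCP 34 mm deeper.

Call:
{"name": "send_rows", "arguments": {
  "targets": [
    [[0, 0, 0], [0, 0, -8], 1],
    [[0, 0, 0], [0, 0, -8], 1],
    [[0, 0, 0], [0, 0, -8], 1],
    [[0, 0, 0], [0, 0, -8], 1],
    [[0, 0, 0], [0, 0, -8], 1],
    [[0, 0, 0], [0, -2, 10], 1],
    [[0, 0, 0], [0, -2, 33], 1],
    [[0, 0, 0], [0, -2, 33], 1],
    [[0, 0, 0], [0, -2, 33], 0],
    [[0, 0, 0], [0, -2, 33], 0],
    [[0, 0, 0], [0, -2, 33], 0],
    [[0, 0, 0], [0, -2, 33], 0],
    [[0, 0, 0], [0, -2, 33], 0]
  ],
  "grip_force": 40
}}

```text
time_s: 6.3
position: [0.5206, 0.1522, 0.033]
orientation: [-0.007, 0.99, 0.138, -0.0]
contact_force: [-2.0, 0.5, 8.0]
opening: 0.313
gripper_force: 38.9
```

Run:
```python
from h import *
shift(C+J@[0,.129,.032])
```

```text
t 6.3 pos jig [[ -0.3 125.9  33. ]] turn deg [-0.78 -0.05  1.39] shift mm [ 0.3 -3.1  1. ] F jig [-1.9  1.   8. ] open 0.3131390541728836 38.88818085193634
```

Call:
{"name": "send_rows", "arguments": {
  "targets": [
    [[0, 0, 0], [-0.2, 10, 0], 0],
    [[0, 0, 0], [-0.5, 20, 0], 0],
    [[0, 0, 0], [-0.7, 30, 0], 0],
    [[0, 0, 0], [-1, 40, 0], 0],
    [[0, 0, 0], [-1.1, 45, 0], 0],
    [[0, 0, 0], [-1.1, 45, 0], 0],
    [[0, 0, 0], [-1.1, 45, 0], 0]
  ]
}}

```text
time_s: 7.18
position: [0.532, 0.1081, 0.0329]
orientation: [-0.006, 0.99, 0.138, -0.0]
contact_force: [-4.5, -3.5, 17.3]
opening: 0.315
gripper_force: 39.8
```

Run:
```python
from h import *
shift(C+J@[0,.08,.032])
```

```text
t 7.175 pos jig [[-0.3 80.3 32.9]] turn deg [-0.74 -0.07  1.36] shift mm [0.2 0.4 0.9] F jig [-5.2 -2.2 17.3] open 0.31518766560227945 39.7672301530838
```

Call:
{"name": "send_rows", "arguments": {
  "targets": [
    [[0, 0, 0], [-0.1, 5, -1], 0],
    [[0, 0, 0], [-0.2, 10, -1], 0],
    [[0, 0, 0], [-0.3, 14, -1], 0],
    [[0, 0, 0], [-0.4, 18, -1], 0],
    [[0, 0, 0], [-0.5, 22, -1], 0],
    [[0, 0, 0], [-0.5, 22, -1], 0]
  ]
}}

```text
time_s: 7.92
position: [0.536, 0.092, 0.033]
orientation: [-0.012, 0.99, 0.139, -0.001]
contact_force: [-11.0, 38.9, 11.2]
opening: 0.317
gripper_force: 43.7
```

Run:
```python
from h import *
shift(C+J@[0,.06,.032])
```

```text
t 7.925 pos jig [[-0.4 63.7 33. ]] turn deg [-1.33 -0.04  1.56] shift mm [0.3 3.7 0.9] F jig [-0.9 40.4 11.2] open 0.3172602795967979 43.72637540102005
```

A force of 40 N at jig y≈0.064 means the carriage is against its hard stop, well past the 10 N ridge (65 mm travelled). I ease off, release and lift, then check.

Call:
{"name": "send_rows", "arguments": {
  "targets": [
    [[0, 0, 0], [0, -3, 0], 0],
    [[0, 0, 0], [0, -5, 0], 0.3],
    [[0, 0, 0], [0, -5, 0], 1],
    [[0, 0, 0], [0, -5, 0], 1],
    [[0, 0, 0], [0, -5, 0], 1],
    [[0, 0, 0], [0, -5, 0], 1],
    [[0, 0, 0], [0, -5, -40], 1],
    [[0, 0, 0], [0, -5, -75], 1],
    [[0, 0, 0], [0, -5, -75], 1],
    [[0, 0, 0], [0, -5, -75], 1]
  ]
}}

```text
time_s: 9.18
position: [0.5356, 0.0909, 0.1068]
orientation: [-0.007, 0.99, 0.138, -0.001]
contact_force: [-0.9, -0.4, 0.3]
opening: 1.004
gripper_force: 0.0
```

Run:
```python
from h import *
s,R,m=wristm();p,d=get_image("wrist");np.savez("pics/w3.npz",p=p,d=d,K=m["K"],R=m["R"],t=m["t"])
cv2.imwrite("pics/w3.png",p[:,:,::-1])
v,u=np.mgrid[0:384,0:512];P=np.stack([u,v,np.ones_like(u)],-1)@np.linalg.inv(m["K"]).T*d[...,None]
X=jig(((P-m["t"])@m["R"]).reshape(-1,3))
k=(abs(X[:,0])<.02)&(abs(X[:,1]-.064)<.03)&(abs(X[:,2]-.0985)<.004);print("knob",k.sum(),X[k].min(0),X[k].max(0))
k=(abs(X[:,0])<.035)&(abs(X[:,1]+.03)<.03)&(abs(X[:,2]-.1)<.004);print("paddle",k.sum(),X[k].min(0),X[k].max(0))
shift(C+J@[0,-.03,.11])
```

```text
knob 1183 [-0.01191152  0.05059147  0.09455829] [0.01465515 0.07755215 0.10037779]
paddle 1792 [-0.02891512 -0.03786101  0.09601435] [ 0.03070705 -0.02376536  0.10224817]
t 9.225 pos jig [[ -1.3  62.8 106.5]] turn deg [-0.79  0.09  1.38] shift mm [-0.9 92.7 -4.8] F jig [-0.7  0.7 -0.3] open 1.0054252284842813 0.0
```

View pics/w3.png

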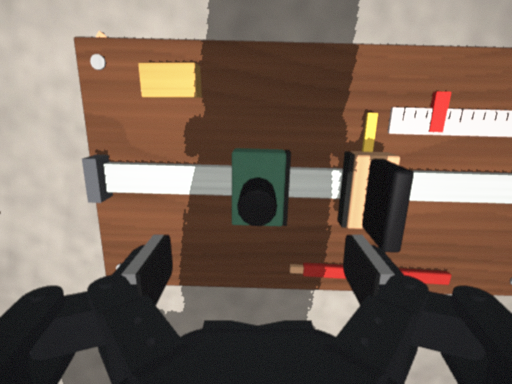

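The picture shows the carriage home: knob at (257,205), jig y 0.064, unchanged after release. The jaw is closed, with the pointer at (371,130) and the paddle centre at jig y -0.031, and the mark is at (440,112). Now over the paddle.

Call:
{"name": "send_rows", "arguments": {
  "targets": [
    [[0, 0, 1.4], [0, 50, 0], 1],
    [[0, 0, 1.4], [-1, 94, 0], 1],
    [[-0.8, 0, 1.4], [-1, 94, 0], 1],
    [[-0.8, 0, 1.4], [-1, 94, 0], 1],
    [[-0.8, 0, 1.4], [-1, 94, 0], 1]
  ]
}}

```text
time_s: 9.85
position: [0.5602, 0.0012, 0.1057]
orientation: [-0.0, 0.992, 0.126, -0.0]
contact_force: [-1.0, -0.1, 0.7]
opening: 0.999
gripper_force: 0.0
```

Run:
```python
from h import *
shift(C+J@[0,-.031,.033])
```

```text
t 9.85 pos jig [[  0.3 -30.3 105.7]] turn deg [-0.01  0.05  0.05] shift mm [-0.2  0.8 72.7] F jig [-1.   0.2  0.7] open 0.9985343350767234 0.0
```

Call:
{"name": "send_rows", "arguments": {
  "targets": [
    [[0, 0, 0], [0, 1, 40], 1],
    [[0, 0, 0], [0, 1, 72], 1],
    [[0, 0, 0], [0, 1, 72], 1],
    [[0, 0, 0], [0, 1, 72], 0],
    [[0, 0, 0], [0, 1, 72], 0],
    [[0, 0, 0], [0, 1, 72], 0],
    [[0, 0, 0], [0, 1, 72], 0],
    [[0, 0, 0], [0, 1, 72], 0],
    [[0, 0, 0], [0, 1, 72], 0]
  ],
  "grip_force": 60
}}

```text
time_s: 10.98
position: [0.561, -0.0003, 0.0347]
orientation: [-0.0, 0.992, 0.126, 0.0]
contact_force: [-2.5, 4.0, 7.7]
opening: 0.153
gripper_force: 58.7
```

Run:
```python
from h import *
shift(C+J@[0,-.09,.033])
```

```text
t 10.975 pos jig [[  0.8 -31.9  34.7]] turn deg [-0.02 -0.03 -0.01] shift mm [-0.8 58.1  1.7] F jig [-1.5  4.5  7.7] open 0.1526934939557049 58.66522014141083
```

Gripped: the opening is about 13 mm at 59 N. Pull 60 mm.

Call:
{"name": "send_rows", "arguments": {
  "targets": [
    [[0, 0, 0], [0, 8, 0], 0],
    [[0, 0, 0], [0, 18, 0], 0],
    [[0, 0, 0], [0, 28, 0], 0],
    [[0, 0, 0], [0, 38, 0], 0],
    [[0, 0, 0], [0, 48, 0], 0],
    [[0, 0, 0], [0, 56, 0], 0],
    [[0, 0, 0], [0, 60, 0], 0],
    [[0, 0, 0], [0, 60, 0], 0],
    [[0, 0, 0], [0, 60, 0], 0],
    [[0, 0, 0], [0, 60, 0], 0]
  ]
}}

```text
time_s: 12.22
position: [0.5757, -0.0577, 0.0347]
orientation: [-0.001, 0.992, 0.126, 0.0]
contact_force: [-4.2, 10.2, 8.7]
opening: 0.156
gripper_force: 59.0
```

Run:
```python
from h import *
shift(C+J@[0,-.09,.033])
s,R,m=wristm();p,d=get_image("wrist")
H=hsv(p).astype(int);h,S,v=H[...,0],H[...,1],H[...,2]
for n,k,z in(("mark",((h<6)|(h>174))&(S>150)&(v>90),.024),("pointer",(h>22)&(h<34)&(S>150)&(v>90),.03)):
    y,x=np.nonzero(k);P=jig(plane(m,np.c_[x,y],z));q=(P[:,0]>.035)&(P[:,0]<.1)&(abs(P[:,1]+.09)<.03)
    print(n,q.sum(),P[q].min(0),P[q].max(0),np.median(P[q],0))
t,_=get_image("top")
a=cv2.resize(t[130:190,225:315],(540,360),interpolation=cv2.INTER_CUBIC);w=p[40:200,160:360]
w=cv2.resize(w,(250,200));o=np.zeros((360,790,3),np.uint8);o[:,:540]=a;o[:200,540:]=w
cv2.imwrite("pics/f.png",o[:,:,::-1])
```

```text
t 12.225 pos jig [[  0.7 -91.1  34.7]] turn deg [-0.09 -0.02  0.02] shift mm [-0.7 -1.1  1.7] F jig [-1.5 10.9  8.7] open 0.15622134845522023 58.997533321380615
mark 680 [ 0.05049144 -0.09778853  0.024     ] [ 0.0832142 -0.0853425  0.024    ] [ 0.07385017 -0.09218381  0.024     ]
pointer 95 [ 0.03534587 -0.09411085  0.03      ] [ 0.06322046 -0.0877614   0.03      ] [ 0.05112085 -0.0903222   0.03      ]
```

View pics/f.png

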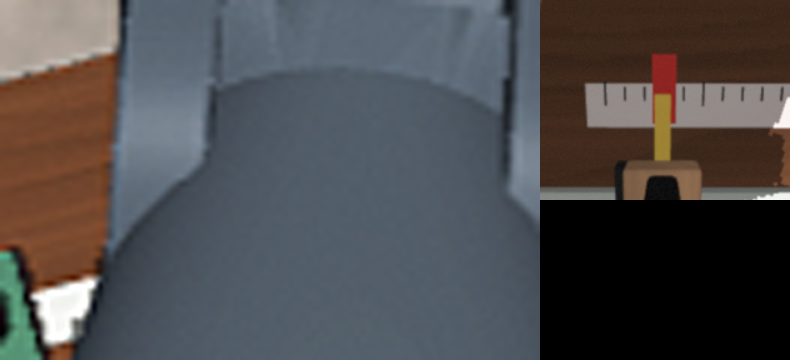

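The wrist crop shows the yellow pointer (662,125) lying inside the red bar (664,88), about 1 mm off centre. The grip is 59 N and the spring force 11 N, as expected. I let it settle, then check and hand in.

Call:
{"name": "send_rows", "arguments": {
  "targets": [
    [[0, 0, 0], [0, 0.5, 0], 0],
    [[0, 0, 0], [0, 0.5, 0], 0],
    [[0, 0, 0], [0, 0.5, 0], 0],
    [[0, 0, 0], [0, 0.5, 0], 0]
  ]
}}

```text
time_s: 12.82
position: [0.5758, -0.058, 0.0347]
orientation: [-0.001, 0.992, 0.126, 0.0]
contact_force: [-4.4, 9.8, 8.6]
opening: 0.157
gripper_force: 59.1
```

Run:
```python
from h import *
shift(C+J@[0,-.0915,.033])
print(sign_off())
```

```text
t 12.825 pos jig [[  0.7 -91.4  34.7]] turn deg [-0.11 -0.02  0.03] shift mm [-0.7  0.1  1.7] F jig [-1.8 10.6  8.6] open 0.15720458229967782 59.097588658332825
the job is handed in; nothing more can be done
None
```

I handed the job in at 12.8 s, with no verdict returned: the carriage is home against its stop, and the gripper holds the jaw at 59 N with the pointer about 1 mm from the red mark's centre line.

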